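# Shut the control box and start its self-tapping cover screw

### The arm

A 6-joint arm with a two-finger parallel gripper is mounted at the origin on a cart in front of the work surface, level with it; the furniture and walls round the work are solid. World frame = base frame: x ahead of the robot, y to its left, z up, the work surface at z = 0. Lengths are in mm, angles in rad, forces in N, time in s.
With the tool pointing down it reaches from about 350 to 775 mm from the base axis. Payload 7.3 kg.
Tool frame: the origin (TCP) lies at the very end of the fingers, on their centre line; the grasp point (between the pads) lies 19 mm behind it (bot.grip_point_offset is the distance from the TCP to the grasp point, in mm); z points along the fingers, y is the line along which they close (so a half turn about z gives the same grasp; the last joint's range is limited). The gripper opens to 92 mm and grips with 3 to 60 N. Pads are 19 mm wide; open, the fingers measure 130 mm over their backs; the gripper's body (75 mm by 190 mm) begins 47 mm behind the grasp point.
Start: joints at [-1.424, 0.342, 1.524, -0, 1.275, -0.146], TCP at [151.555, -502.669, 226.741] pointing down, gripper open.
Joint ranges: [-2.53, 2.53], [-0.77, 2.02], [0.04, 2.7], [-1, 4.14], [0.28, 2.66], [-3.11, 3.11]. Speed limits (rad/s): [2.57, 2.57, 3.14, 3.14, 3.14, 3.14].

### API

Orientations are given as [roll, pitch, yaw] about the fixed x, y, z axes, in that order (R = Rz(yaw) Ry(pitch) Rx(roll)).
In Python, from plant import bot gives the robot as it stands. The module is installed in compiled form; this text tells all that it offers.
- The arm moves only by the shell command python3 -m jog 'ROWS' [OPENING]. ROWS is JSON, a list of rows, each a list of 6 numbers: the shift along the tool's x, y, z in mm, then the turn, a rotation vector about the tool's x, y, z in rad. In form: [[dx, dy, dz, rx, ry, rz], ...]. A call has 1 to 12 rows; each row shifts and turns the commanded pose from where the row before left it, along the tool's axes as they then stand; what a row does not reach is not made up. A row lasts 1/10 s, in which the tool goes at most 50 mm and 8.59 degrees, less where a joint would pass 70% of its speed; a pose out of reach is approached as far as the arm can. A call with a gripper value outside its range is refused whole. OPENING is the opening in per cent of the stroke, from 0 (shut) to 100 (fully open), set as the call begins (- or left out, the last holds). The fingers move at their own pace and stop on an object; the grip force is fixed at half the most. Time passes only in rows, so rows that do not move let the fingers close. It gives the time, the measured TCP pose, the force, the opening and the grip force at its end, in the units of the state.
- bot.get_obs(): the state, without advancing time (a new reading comes with each control period).
- bot.capture(name): name is "scene" or "top"; returns the picture (384x512x3 uint8, red, green, blue); there is no depth.
- bot.camera_model(name): a dict with "fx", "fy", "cx", "cy" (pixels), "dist_coeffs" ([k1, k2, p1, p2, k3] as OpenCV has them; the pictures are not rectified), "position" and "orientation" of the camera in the world. Camera axes: x right, y down, z forward; pixel columns grow to the right and rows downward; lengths in mm; the calibration is good to about 2 mm. A picture is of the moment at which its call begins. camera_model takes no time and is no camera call.
- bot.close_job(): hands the job in; it is judged then, once.
Trained networks look in the newest picture that a camera, given by its name, has taken for a name from the list of things; names that differ only in an ending like _2 or _b are one class to them, and where a whole thing is asked for, a point or a joint stands for the part that bears it (a point fixed in the world has none). Each returns a list of dicts, best first, with "p" (0 to 1); they miss things now and then, are a little off and sometimes report something else, mostly with a low value. They report only what shows in the picture. A call takes as long as a camera call. They do not tell look-alikes from the thing itself.
- bot.outline_of(target, camera): "mask" (384x512 bool, what is visible of it) and "pixel" ([column, row] in pixels, amid what is visible of it).
The state is a dict: "time": time; "joint_positions": joint angles; "dq": joint speeds; "tau": joint torques, N m; "tool_pos": TCP position; "tcp_rot": TCP orientation; "contact_force": force on the tool from outside, world axes, zero at the start; "moment": the same for the moment, N m; "grip_width": finger opening in mm; "finger_force": force on a finger pad.
Only numpy, scipy, OpenCV 4.12 (cv2) and the standard library are available. Lean on these libraries where they do the work, as an engineer would, in place of code of your own. Each camera call takes 0.05 s, during which the arm holds its last target. There are 200 camera calls.

### The job

First swing the cover of the leaning control box fully shut. Then take the broad-blade driver from its stand, set the blade in the slot of the cover's screw, press firmly along the screw and keep pressing while you turn it clockwise about a quarter turn, so that it cuts its first thread and goes in a good 3 mm (turning without pressing only reams the hole and spoils it). Put the driver back upright in its stand, seated on its guard, and leave the tools and supplies lying around where they are.

Things in the scene. Friction and masses are not known exactly. Their poses are not given: they have to be found in the camera images.
- control_box: grey open box, 160 x 140 x 45 mm, fixed on a low stand, leaning 22 degrees to its low front side, which is turned to the robot's left. Origin on the bench under its middle; z up; x level, towards the higher, hinged edge. Shut cover's outward normal in this frame: (-sin 22, 0, cos 22 degrees); hinge axis along y through (0.0573, 0, 0.1217) m. A shelf 0.54 m up overhangs the bench beyond x = 0.65 m.
- cover (a joint): angle of the aluminium cover (164 long from hinge to free edge x 144 wide x 5 mm), rad: 0 = lying shut on the box, 1.4 = fully open; starts 0.7 to 1.0 open, leaning over the box. The stiff hinge stays where it is left; pushing down on the outer face about 120 mm from the hinge takes 2 to 5 N.
- cover_edge (a point): middle of the cover's free edge on its outer face. Own x = along the cover from the free edge to the hinge (164 mm), y = across the cover (free from -72 to 72 mm), z = outward normal of the cover. The screw stands on the cover's middle line, 59 mm from this edge.
- screw: slotted pan-head self-tapping steel screw, captive in the cover; head 36 mm across, 12 mm high, its underside at first 7.5 mm above the cover's outer face. Origin: middle of the head's underside, on the axis; z: outward along the axis; the slot runs along y, 8.5 mm wide, 8 deep, open at both ends, floor at z = 4 mm, head top at z = 12 mm. Moves with the screw.
- screw_turn (a joint): turn of the screw, rad, growing clockwise as seen from outside; starts 0 to 0.25, stop at 2.2. About 0.12 N m turns it.
- screw_depth (a joint): how far the screw has gone in, m; starts 0, at most 0.0055. It moves in only under an axial push of more than about 8 N (12 to 20 N is right), and no further than 0.0027 m times screw_turn (plus up to 1 mm of give under a hard push), so it takes pushing and turning together; it stays where it is left.
- stand: plain aluminium round stand fixed on the bench: foot 96 mm across and 8 mm thick, tube 64 mm outside and 42 mm inside diameter, rim at z = 84 mm. Origin at the middle of its underside on the bench, z up.
- driver: loose screwdriver 132 mm long, 0.15 to 0.23 kg, blade down in the stand, guard on its rim (origin then at z = 10 mm). Origin: middle of blade tip; z: from tip to handle. Blade 28 mm wide along y, 5 thick along x, rounded tip; shaft 16 mm thick; round black guard 60 mm across, z = 74 to 80; black handle z = 80 to 132, 38 mm along y (as the blade), 26 along x. Fingers may bear on the guard to push.
- side_cutters: pliers with red handles, 140 mm, lying on the bench; leave alone
- solder_spool: reel of solder wire, 58 mm across, 45 mm high; leave alone
- parts_dish: round steel dish of small screws, 68 mm across; leave alone
- screwdriver_a: ordinary thin screwdriver, 160 mm, lying on the bench, not the one for this job; leave alone
- solvent_bottle: white bottle with nozzle, 49 mm across, 142 mm high; leave alone
- multimeter: hand multimeter lying on its back, 142 x 70 x 46 mm; leave alone
There are look-alikes about, which are no part of the job. What is shaped like the driver but pink or red is not meant.

How it is judged (in metres and radians):
On the way, in this order (a step that is already met when the one before it is completed fails the run):
1. the cover is shut, before the driver is taken (value of joint cover below 0.04 rad), for 0.2 s.
2. the driver is lifted out of its stand (height (world z) of driver above 0.085 m), for 0.1 s.
3. the driver, pressing on the screw, has driven it in about 3 mm (value of joint screw_depth above 0.0028 m and contact force between driver and screw above 2 N).
At the end, for the whole second after the job is handed in: The cover is shut (within 0.04 rad), the screw has gone in at least 2.8 mm, and the driver stands released, still and upright (within 0.1 rad) in its stand, within 12 mm of its middle, the guard resting on the rim (tip no more than 14 mm above the bench) (value of joint cover below 0.04 rad and value of joint screw_depth above 0.0028 m and horizontal distance between driver and stand below 0.012 m and height (world z) of driver below 0.014 m and angle between driver's own z axis and vertical below 0.1 rad and linear speed of driver below 0.02 m/s); the robot touches nothing.
It fails at once if the screw is spun (0.8 rad or more) while pressed in less than 1 mm, which reams the hole (value of joint screw_turn above 0.8 rad and value of joint screw_depth below 0.001 m).
It fails at once if a bystander (cutters, spool, dish, thin screwdriver, bottle, meter) is shifted by more than 40 mm (distance of any of side_cutters, solder_spool, parts_dish, screwdriver_a, solvent_bottle, multimeter from where it was at the start of the episode above 0.04 m).
It also fails if it takes over 69 s, if anything falls off the work surface, if the arm or the gripper's body presses on something with over 40 N, if the wrist force passes 120 N, or if a joint passes its speed limit or range.

## Working session

There is one attempt and no reset: what is moved stays moved. The work goes in short steps, Python scripts to look and compute and a shell command to move; the robot and the scene stay as the last step left them, time stands still between calls to the robot, and variables do not carry over. Pictures are saved under pics/ and viewed, at most 10 in all, crops included, and the job is handed in when it is done.

```bash
mkdir -p pics; python3 - <<'E'
from plant import bot
import cv2, numpy as np
ims=[]
for n in ["scene","top"]:
    im=bot.capture(n); cv2.imwrite(f"pics/{n}0.png",im[:,:,::-1]); m=bot.camera_model(n); print(n,m)
    for t in ["control_box","cover","screw","stand","driver"]:
        for d in bot.outline_of(t,n)[:4]:
            ys,xs=np.nonzero(d["mask"]); print(t,round(d["p"],2),np.round(d["pixel"]),xs.min(),xs.max(),ys.min(),ys.max(),im[d["mask"]].mean(0).round())
print(bot.get_obs())
E
```

```text
scene {'fx': 354.34486875882965, 'fy': 354.34486875882965, 'cx': 258.29991240306487, 'cy': 190.4546548860547, 'dist_coeffs': array([-0.10533673,  0.        ,  0.        ,  0.        ,  0.        ]), 'position': array([-476.87814653,  640.10204852,  718.00571581]), 'orientation': array([-2.07457327,  0.02251524, -2.13771754])}
control_box 0.61 [288. 172.] 273 308 156 201 [ 99.  96. 101.]
cover 0.71 [294. 159.] 272 309 156 167 [143. 136. 142.]
cover 0.37 [213. 260.] 205 221 249 267 [142.  49.  49.]
stand 0.67 [220. 229.] 207 234 218 244 [131. 124. 131.]
driver 0.91 [180. 231.] 172 190 214 249 [149.  93. 113.]
driver 0.7 [205. 202.] 198 213 186 218 [119.  53.  54.]
driver 0.54 [219. 208.] 211 227 198 220 [52. 49. 52.]
top {'fx': 379.2822942941614, 'fy': 379.2822942941614, 'cx': 255.34877146344303, 'cy': 190.9941110989143, 'dist_coeffs': array([0.00730204, 0.        , 0.        , 0.        , 0.        ]), 'position': array([ 330.84494867,   44.23647947, 1221.78854612]), 'orientation': array([-2.96756252, -0.00768582, -1.55673553])}
control_box 0.74 [320. 199.] 286 355 166 233 [157. 159. 
[... 383 characters left out ...]
53. 155. 154.]
{'time': 0.6, 'joint_positions': array([-1.42395774e+00,  3.41995537e-01,  1.52410662e+00, -2.31243922e-05,
        1.27540062e+00, -1.46006115e-01]), 'dq': array([-0.00042773, -0.00048296, -0.0001013 , -0.00211497, -0.00141826,
        0.00032523]), 'tau': array([-1.33686368e-03, -4.30932641e+01, -2.44396001e+01,  7.17054424e-02,
        4.84144106e-02, -6.45382244e-06]), 'tool_pos': array([ 151.56900413, -502.66010074,  226.7405099 ]), 'tcp_rot': array([3.14150696e+00, 3.49635146e-05, 2.92851432e-01]), 'contact_force': array([-0.82474248, -0.27295707,  0.322744  ]), 'moment': array([ 0.04092488, -0.01389933,  0.05164634]), 'finger_force': 0.0, 'grip_width': 91.5287825787357}
```

View pics/scene0.png

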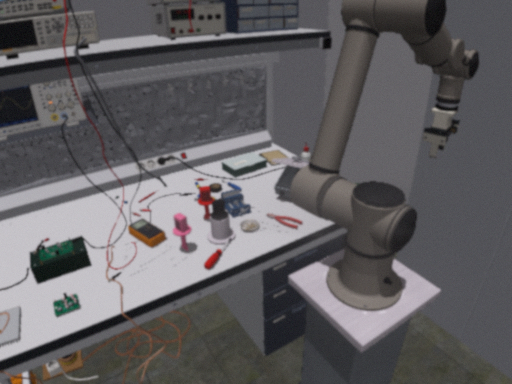

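View pics/top0.png

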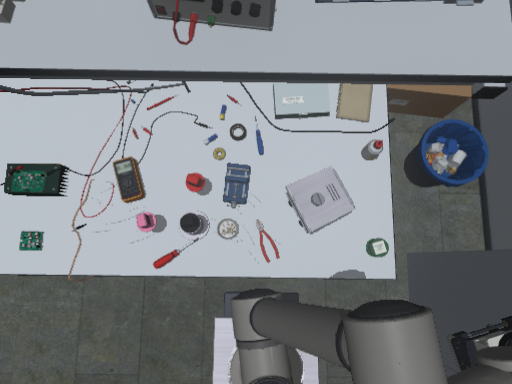

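The scene picture shows the black driver in its stand at about (219,215), a pink look-alike at (182,231) and a red one at (205,202). In the top picture the driver is at (190,223) and the box with its open cover and screw at (320,199).

```bash
cat > h.py <<'E'
from plant import bot
import cv2, numpy as np
from scipy.spatial.transform import Rotation as R
from scipy.optimize import minimize, least_squares
def proj(P,n):
    m=bot.camera_model(n); Rc=R.from_euler('xyz',m['orientation']).as_matrix()
    p=(np.atleast_2d(P)-m['position'])@Rc
    K=np.array([[m['fx'],0,m['cx']],[0,m['fy'],m['cy']],[0,0,1]])
    return cv2.projectPoints(p,np.zeros(3),np.zeros(3),K,m['dist_coeffs'])[0][:,0]
def ray(px,n,z):
    m=bot.camera_model(n); Rc=R.from_euler('xyz',m['orientation']).as_matrix()
    K=np.array([[m['fx'],0,m['cx']],[0,m['fy'],m['cy']],[0,0,1]])
    u=cv2.undistortPoints(np.array([[px]],float),K,m['dist_coeffs'])[0,0]
    d=Rc@np.r_[u,1]; return m['position']+d*(z-m['position'][2])/d[2]
def frame(x,y,yaw,th):
    """cover_edge frame -> world: columns x (edge->hinge), y, z normal; origin; th cover angle.
    plate outer face passes 'hinge' line (assumed)"""
    B=R.from_euler('z',yaw).as_matrix(); a=np.radians(22)-th
    X=np.array([np.cos(a),0,np.sin(a)]); Z=np.array([-np.sin(a),0,np.cos(a)]); Y=np.array([0,1.,0])
    return B,X,Y,Z,np.array([x,y,0.])
def cover_pts(p,pts,off=5.):
    x,y,yaw,th=p; B,X,Y,Z,o=frame(*p); H=np.array([57.3,0,121.7])
    # pts in (u along hinge->free, v, w normal over outer face)
    pts=np.atleast_2d(pts); L=H-np.outer(pts[:,0],X)+np.outer(pts[:,1],Y)+np.outer(pts[:,2]+off,Z)
    return L@B.T+o
def hull(P,n):
    return cv2.convexHull(proj(P,n).astype(np.float32))[:,0]
def dists(pm,h):
    return np.array([cv2.pointPolygonTest(h.reshape(-1,1,2).astype(np.float32),(float(a),float(b)),True) for a,b in pm])
def contour(mask):
    c=max(cv2.findContours(mask.astype(np.uint8),cv2.RETR_EXTERNAL,cv2.CHAIN_APPROX_NONE)[0],key=len)[:,0]
    return c.astype(float)
E
cat > a.py <<'E'
from h import *
import sys
n="top"; im=bot.capture(n)
d=bot.outline_of("cover",n)[0]; s=bot.outline_of("screw",n); sp=s[0]["pixel"] if s else None; print(d["p"],sp)
c=contour(d["mask"])
C=[[u,v,w] for u in(0,164) for v in(-72,72) for w in(0,-5)]
def res(p):
    r=dists(c,hull(cover_pts(p,C),n))-0.5
    q=(proj(cover_pts(p,[[105,0,19.5]]),n)[0]-sp)*3
    return np.r_[np.clip(r,-3,3),q]
for th in(.6,.85,1.1):
  for yaw in(-1.2,-2.0,):
    g=ray(d["pixel"],n,120)[:2]
    f=least_squares(res,[*g,yaw,th],x_scale=[10,10,.1,.1],diff_step=1e-4,loss='soft_l1')
    print(f.cost.round(1),f.x.round(3))
E
python3 a.py; python3 - <<'E'
import cv2
im=cv2.imread("pics/top0.png")
a=cv2.resize(im[155:245,275:365],(400,400),interpolation=cv2.INTER_CUBIC)
b=cv2.resize(im[190:250,165:225],(400,400),interpolation=cv2.INTER_CUBIC)
cv2.imwrite("pics/c1.png",cv2.hconcat([a,b]))
E
```

```text
0.83 NoneTraceback (most recent call last):
  File "a.py", line 14, in <module>
    f=least_squares(res,[*g,yaw,th],x_scale=[10,10,.1,.1],diff_step=1e-4,loss='soft_l1')
    return func(*args, **kwargs)
    vector_fun = VectorFunction(
        fun_wrapped,
    ...<6 lines>...
        workers=workers
    )
    self._update_fun()
    ~~~~~~~~~~~~~~~~^^
    self.f = self.fun_wrapped(xp_copy(self.x))
             ~~~~~~~~~~~~~~~~^^^^^^^^^^^^^^^^^
    return np.atleast_1d(self.fun(x))
                         ~~~~~~~~^^^
    return self.f(x, *self.args, **self.kwargs)
           ~~~~~~^^^^^^^^^^^^^^^^^^^^^^^^^^^^^^
  File "a.py", line 9, in res
    q=(proj(cover_pts(p,[[105,0,19.5]]),n)[0]-sp)*3
       ~~~~~~~~~~~~~~~~~~~~~~~~~~~~~~~~~~~~~~^~~
TypeError: unsupported operand type(s) for -: 'float' and 'NoneType'
```

View pics/c1.png

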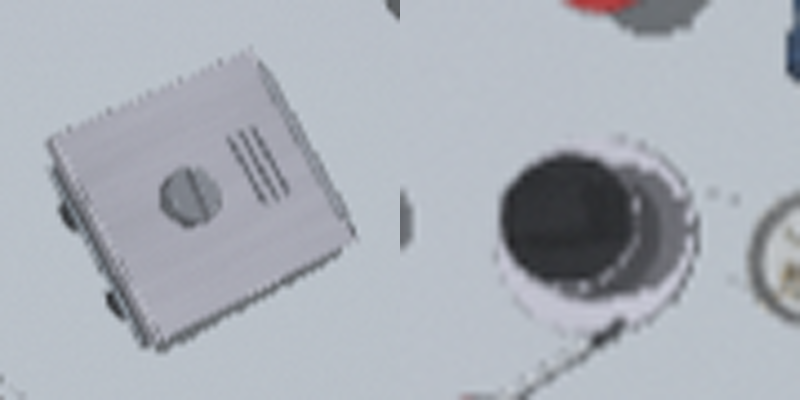

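The crop shows the box cover with its free edge at lower left (corners about (285,187) and (311,233)). The screw is at (317.7,199), with its slot turned slightly clockwise from cover y. The driver guard is at (190,223).

```bash
sed -i 's/sp=s\[0\]\["pixel"\] if s else None/sp=np.array([317.7,198.9])/' a.py; python3 a.py; python3 - <<'E'
from h import *
im=cv2.imread("pics/top0.png")
bot.capture("top")
# guard circle centre, z=90, r=30 ; stand tube rim
for n in ["top","scene"]:
    if n=="scene": bot.capture(n)
    for t in ["driver","stand"]:
        for d in bot.outline_of(t,n)[:4]:
            ys,xs=np.nonzero(d["mask"]); (c,r)=cv2.minEnclosingCircle(contour(d["mask"]).astype(np.float32))
            print(n,t,round(d["p"],2),np.round(d["pixel"],1),np.round(c,1),round(r,1),ray(c,n,90).round(1), cv2.imread(f"pics/{n}0.png")[d["mask"]].mean(0).round())
b=im[208:238,176:206].astype(float)
b=np.clip((b-20)*3.2,0,255).astype(np.uint8)
s=cv2.imread("pics/scene0.png")[180:250,185:255]
cv2.imwrite("pics/c2.png",cv2.hconcat([cv2.resize(b,(390,390),interpolation=cv2.INTER_CUBIC),cv2.resize(s,(390,390),interpolation=cv2.INTER_CUBIC)]))
E
```

```text
0.79 [317.7 198.9]
34.9 [ 511.304 -164.649   -1.083    0.693]
109.9 [ 485.783 -151.139   -2.585    0.845]
34.9 [ 511.298 -164.639   -1.083    0.694]
109.9 [ 485.786 -151.132   -2.585    0.845]
34.9 [ 511.302 -164.644   -1.083    0.694]
109.9 [ 485.781 -151.143   -2.585    0.845]
top driver 0.79 [188.6 223.4] [189.8 222.8] 10.3 [430.7 232.2  90. ] [62. 58. 57.]
top driver 0.76 [196.  180.1] [194.8 181.1] 10.6 [557.5 222.8  90. ] [ 77.  74. 145.]
top driver 0.65 [150.1 225.6] [145.5 221.8] 9.7 [431.8 364.2  90. ] [123.  99. 155.]
top stand 0.74 [199.7 227.9] [193.5 225. ] 15.7 [424.3 221.1  90. ] [150. 141. 140.]
scene driver 0.87 [183.6 228.1] [181.5 231.5] 19.0 [406.4 374.7  90. ] [112.  91. 148.]
scene driver 0.86 [219.1 207.9] [218.2 209. ] 11.3 [460.2 220.8  90. ] [54. 51. 54.]
scene driver 0.86 [204.9 201.1] [204. 202.] 15.5 [530.1 241.1  90. ] [ 52.  50. 119.]
scene stand 0.64 [222.5 230.6] [219.  229.5] 14.6 [351.1 273.3  90. ] [129. 122. 129.]
scene stand 0.39 [293.4 161. ] [290.  161.5] 17.2 [ 631.6 -210.4   90. ] [145. 139. 146.]
```

View pics/c2.png

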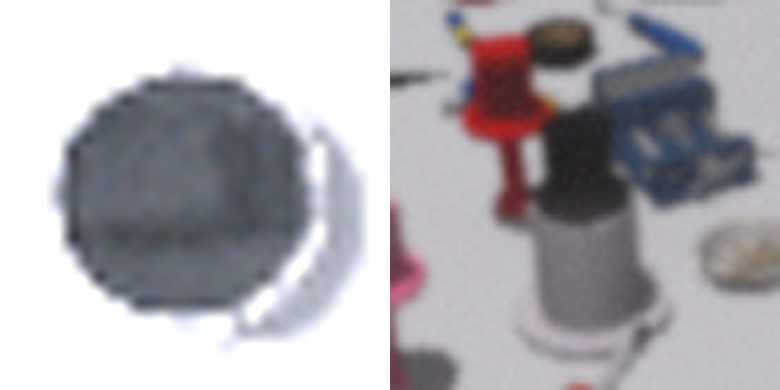

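The driver handle's long side lies roughly along world y (crop left: handle top about x 60–220, y 115–215). The cover fit gives an angle of 0.69 rad and a box at about (511,-165) with yaw -1.083. The first move goes over the cover with the fingers shut.

```bash
python3 -m jog '[[38.4,-28,0,0,0,0],[38.4,-28,0,0,0,0],[38.4,-28,0,0,0,0],[38.4,-28,0,0,0,0],[38.4,-28,0,0,0,0],[38.4,-28,0,0,0,0],[38.4,-28,0,0,0,0],[38.4,-28,0,0,0,0],[38.4,-28,0,0,0,0],[38.4,-28,0,0,0,0],[0,0,0,0,0,0],[0,0,0,0,0,0]]' 0
```

```text
time: 2.4
tool_pos: [438.7, -122.9, 226.6]
tcp_rot: [3.141, 0.0, 0.296]
contact_force: [0.5, -0.3, -0.2]
grip_width: 1.9
finger_force: 0.0
```

```bash
python3 -m jog '[[0,0,15,0,0,0],[0,0,15,0,0,0],[0,0,15,0,0,0],[0,0,15,0,0,0],[0,0,12,0,0,0],[0,0,12,0,0,0],[0,0,10,0,0,0],[0,0,10,0,0,0],[0,0,10,0,0,0],[0,0,10,0,0,0]]'; python3 -m jog '[[0,0,5,0,0,0],[0,0,5,0,0,0],[0,0,3,0,0,0],[0,0,2,0,0,0]]'
```

```text
time: 3.4
tool_pos: [438.7, -124.4, 102.3]
tcp_rot: [3.14, -0.001, 0.292]
contact_force: [0.5, -0.4, 1.6]
grip_width: 0.6
finger_force: 0.9
time: 3.8
tool_pos: [438.6, -123.8, 87.6]
tcp_rot: [3.141, -0.0, 0.293]
contact_force: [0.3, -1.1, 2.6]
grip_width: 0.5
finger_force: 0.8
```

```bash
python3 -m jog '[[0,0,2,0,0,0],[0,0,2,0,0,0],[0,0,2,0,0,0],[0,0,0,0,0,0]]'; 
```

```text
time: 4.2
tool_pos: [438.3, -123.6, 81.5]
tcp_rot: [-3.141, 0.0, 0.293]
contact_force: [0.0, -0.2, 1.0]
grip_width: 0.3
finger_force: 0.3
```

```bash
python3 -m jog '[[0,0,2,0,0,0],[0,0,1,0,0,0],[0,0,0,0,0,0]]'; python3 -m jog '[[0,0,2,0,0,0],[0,0,1,0,0,0],[0,0,0,0,0,0]]'
```

```text
time: 4.5
tool_pos: [438.3, -123.7, 78.6]
tcp_rot: [-3.142, 0.0, 0.293]
contact_force: [0.6, -0.4, 0.6]
grip_width: 0.3
finger_force: 0.4
time: 4.8
tool_pos: [438.6, -123.9, 76.2]
tcp_rot: [3.141, -0.0, 0.293]
contact_force: [-0.9, -0.0, 8.2]
grip_width: 0.1
finger_force: 3.6
```

```bash
python3 -m jog '[[0,0,0.8,0,0,0],[0,0,0,0,0,0],[0,0,0,0,0,0]]'; python3 -m jog '[[0,0,-10,0,0,0],[0,0,-30,0,0,0],[0,0,-40,0,0,0],[0,0,-40,0,0,0],[-40,-20,-20,0,0,0],[-40,-20,0,0,0,0],[-40,-20,0,0,0,0],[0,0,0,0,0,0]]' 100
```

```text
time: 5.1
tool_pos: [438.7, -124.0, 75.9]
tcp_rot: [3.14, -0.001, 0.293]
contact_force: [-3.0, 0.8, 13.5]
grip_width: 0.2
finger_force: 6.6
time: 5.9
tool_pos: [301.3, -98.8, 214.5]
tcp_rot: [-3.139, 0.003, 0.292]
contact_force: [-0.1, -0.1, 0.8]
grip_width: 59.5
finger_force: 0.0
```

```bash
python3 -m jog '[[34.7,-24,-13,0,0,0],[34.7,-24,-13,0,0,0],[34.7,-24,0,0,0,0],[23.1,-41.5,0,0,0,0],[23.1,-41.5,0,0,0,0],[23.1,-41.5,0,0,0,0],[0,0,0,0,0,-0.142],[0,0,0,0,0,-0.142],[0,0,0,0,0,-0.142],[0,0,0,0,0,-0.142],[0,0,0,0,0,-0.142],[0,0,0,0,0,-0.142]]' 100
cat > b.py <<'E'
from h import *
im={n:bot.capture(n) for n in("top","scene")}
cv2.imwrite("pics/top1.png",im["top"][:,:,::-1]);cv2.imwrite("pics/scene1.png",im["scene"][:,:,::-1])
for n in im:
  for t in("cover","screw","stand","driver"):
    for d in bot.outline_of(t,n)[:3]:
        print(n,t,round(d["p"],2),np.round(d["pixel"],1),d["mask"].sum())
        if t in("cover","screw") : np.save(f"{n}_{t}.npy",d["mask"]) if d["p"]>.5 else 0
C=[[u,v,w] for u in(0,164) for v in(-72,72) for w in(0,-5)]
E
python3 b.py
python3 - <<'E'
import cv2
a=cv2.imread("pics/top1.png")[160:240,280:360]; b=cv2.imread("pics/scene1.png")[140:220,250:330]
cv2.imwrite("pics/c3.png",cv2.hconcat([cv2.resize(x,(400,400),interpolation=cv2.INTER_CUBIC) for x in(a,b)]))
E
```

```text
time: 7.1
tool_pos: [415.7, 137.5, 240.7]
tcp_rot: [-3.141, 0.0, 1.151]
contact_force: [0.9, 0.2, 0.7]
grip_width: 91.8
finger_force: 0.0
top cover 0.92 [320.3 201.2] 2625
top screw 0.44 [313.3 205.6] 121
top driver 0.7 [147.5 223.6] 327
top driver 0.68 [163.8 261.6] 93
top driver 0.65 [195.8 180.1] 189
scene cover 0.64 [289.4 180.4] 665
scene screw 0.51 [296.3 174.8] 40
scene stand 0.91 [221.7 233.4] 560
scene driver 0.73 [217.7 209.3] 281
scene driver 0.73 [182.6 230.9] 455
scene driver 0.64 [203.6 200. ] 283
```

View pics/c3.png

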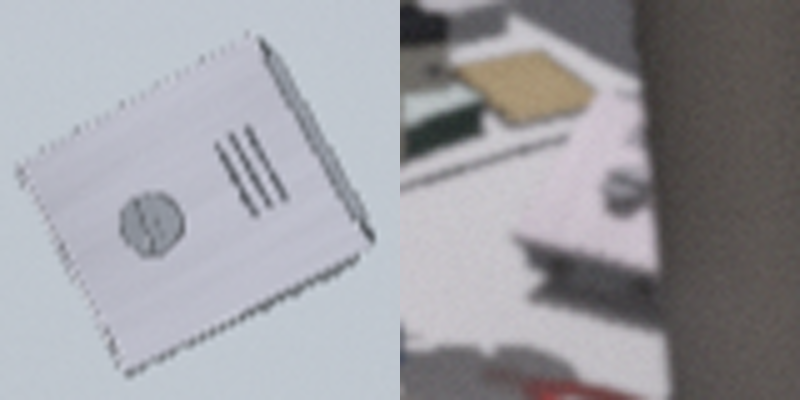

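The left crop shows the cover lying shut, with the screw head centre at about (310,204.4) in the full picture and the slot still slightly clockwise of the cover's y. In the scene crop the arm hides part of the box.

```bash
cat > f.py <<'E'
from h import *
n="top"; c=contour(np.load("top_cover.npy"))
im=cv2.imread("pics/top1.png")
# refined screw head: dark-ish blob in patch
g=cv2.cvtColor(im,cv2.COLOR_BGR2GRAY).astype(float)
yy,xx=np.mgrid[190:220,297:323]; p=g[190:220,297:323]; w=np.clip(np.median(p)-8-p,0,None); w[np.hypot(xx-310,yy-204.4)>9]=0; w=w>5
sc=np.array([xx[w].mean(),yy[w].mean()]); (cc,rr)=cv2.minEnclosingCircle(np.c_[xx[w],yy[w]].astype(np.float32))
print("screw px",sc,cc,rr,w.sum())
C=[[u,v,w] for u in(0,164) for v in(-72,72) for w in(0,-5)]
cor=np.array([(18,170),(255,38),(370,240),(127,373)])/5.+[280,160]-.4
Q=[[164,72,0],[0,72,0],[0,-72,0],[164,-72,0]]
for off in(0,2.5,5):
    def res(q,use=1):
        p=[*q,0.]
        return np.clip(dists(c,hull(cover_pts(p,C,off),n))-0.5,-3,3)
    f=least_squares(res,[511,-165,-1.08],x_scale=[10,10,.1],diff_step=1e-4,loss='soft_l1')
    f2=least_squares(lambda q:(proj(cover_pts([*q,0.],Q,off),n)-cor).ravel(),[511,-165,-1.08],x_scale=[10,10,.1])
    for r in(f,f2):
        p=[*r.x,0.]
        h=proj(cover_pts(p,[[105,0,19.5],[105,0,12]],off),n).mean(0)
        print(off,r.cost.round(2),r.x.round(3),"screw pred px",h.round(1),"head top",cover_pts(p,[[105,0,19.5]],off).round(1))
print("stand foot",ray((193.75,224.3),n,8).round(1), "guard", ray((189.7,222.4),n,87).round(1))
P=np.array([431.5,232,0])
print("scene guard",proj([P+[0,0,87],P+[0,0,142],[424,226,84]],"scene").round(1))
E
python3 f.py
```

```text
screw px [309.93877551 204.41496599] (309.89654541015625, 204.48275756835938) 6.848382472991943 147
0 19.74 [ 511.436 -165.024   -1.082] screw pred px [309.5 204.6] head top [[ 489.2 -123.2  100.4]]
0 1.97 [ 511.812 -166.021   -1.075] screw pred px [309.9 204.6] head top [[ 489.3 -124.4  100.4]]
2.5 18.65 [ 511.523 -165.434   -1.082] screw pred px [309.5 204.6] head top [[ 488.8 -122.8  102.8]]
2.5 2.07 [ 511.906 -166.437   -1.075] screw pred px [309.9 204.6] head top [[ 488.9 -123.9  102.8]]
5 17.93 [ 511.61  -165.845   -1.082] screw pred px [309.5 204.6] head top [[ 488.5 -122.4  105.1]]
5 2.19 [ 512.001 -166.853   -1.075] screw pred px [309.9 204.6] head top [[ 488.6 -123.5  105.1]]
stand foot [433.3 233.2   8. ] guard [432.1 233.2  87. ]
scene guard [[219.2 214.5]
 [217.9 200.2]
 [221.9 215.8]]
```

```bash
python3 -m jog '[[0,0,0,0,0,-0.142],[0,0,0,0,0,-0.142],[0,0,0,0,0,-0.136],[0,0,0,0,0,0]]'
```

```text
time: 8.0
tool_pos: [415.5, 137.2, 240.9]
tcp_rot: [3.142, 0.0, 1.565]
contact_force: [0.6, 0.3, 1.1]
grip_width: 91.8
finger_force: 0.0
```

```bash
python3 -m jog '[[32,5.3,0,0,0,0],[32,5.3,0,0,0,0],[31.6,5.3,0,0,0,0],[0,0,20,0,0,0],[0,0,30,0,0,0],[0,0,30,0,0,0],[0,0,20,0,0,0],[0,0,15,0,0,0],[0,0,15,0,0,0],[0,0,10,0,0,0],[0,0,0,0,0,0]]'
```

```text
time: 9.1
tool_pos: [431.3, 232.5, 99.8]
tcp_rot: [-3.139, 0.001, 1.562]
contact_force: [-0.3, -0.3, 0.0]
grip_width: 92.1
finger_force: 0.0
```

```bash
python3 -m jog '[[0,0,4,0,0,0],[0,0,3,0,0,0],[0,0,0,0,0,0]]'; python3 -m jog '[[0,0,0,0,0,0],[0,0,0,0,0,0],[0,0,0,0,0,0],[0,0,0,0,0,0],[0,0,0,0,0,0],[0,0,0,0,0,0],[0,0,0,0,0,0],[0,0,0,0,0,0]]' 0
```

```text
time: 9.4
tool_pos: [432.0, 232.8, 94.0]
tcp_rot: [3.141, 0.0, 1.564]
contact_force: [-0.2, 0.3, -0.8]
grip_width: 91.5
finger_force: 0.0
time: 10.2
tool_pos: [432.0, 232.7, 93.9]
tcp_rot: [3.142, 0.0, 1.565]
contact_force: [0.0, 0.0, 0.5]
grip_width: 32.3
finger_force: 0.0
```

```bash
python3 -m jog '[[0,0,0,0,0,0],[0,0,0,0,0,0],[0,0,0,0,0,0]]' 0;python3 -m jog '[[0,0,0,0,0,0],[0,0,0,0,0,0]]'
```

```text
time: 10.5
tool_pos: [432.1, 232.7, 93.9]
tcp_rot: [3.141, 0.0, 1.565]
contact_force: [0.5, -0.2, -0.4]
grip_width: 27.6
finger_force: 27.6
time: 10.7
tool_pos: [432.0, 232.7, 93.9]
tcp_rot: [3.141, 0.0, 1.565]
contact_force: [1.4, 0.3, -0.8]
grip_width: 27.0
finger_force: 27.6
```

```bash
cat > g.py <<'E'
from h import *
yaw=-1.079; bx,by=np.array([np.cos(yaw),np.sin(yaw),0]),np.array([-np.sin(yaw),np.cos(yaw),0])
s,c=np.sin(np.radians(22)),np.cos(np.radians(22))
n=-s*bx+np.array([0,0,c]); cx=c*bx+np.array([0,0,s])
TOP=np.array([489.2,-123.8,100.4])
def slot(t): return R.from_rotvec(-n*t).apply(by)
def toolR(t):
    x=slot(t); z=-n; return R.from_matrix(np.c_[x,np.cross(z,x),z])
E
python3 - <<'E'
from g import *
g=cv2.cvtColor(cv2.imread("pics/top1.png"),cv2.COLOR_BGR2GRAY).astype(np.float32)
best=[]
for t in np.arange(-.3,.7,.05):
  for o in np.arange(-6,6.1,1):
    d=slot(t); q=np.cross(n,d); L=np.linspace(-14,14,29)
    px=proj(TOP+np.outer(L,d)+q*o,"top").astype(np.float32)
    v=cv2.remap(g,px[:,0].reshape(1,-1),px[:,1].reshape(1,-1),cv2.INTER_CUBIC); best.append((v.mean(),t,o))
best.sort(); print(np.round(best[:8],2)); best2=sorted(best)[-4:]; print(np.round(best2,2))
T=toolR(.2); ob=bot.get_obs(); R0=R.from_euler('xyz',ob['tcp_rot']); p=ob['tool_pos']
print("tool axes now",R0.as_matrix().round(3).tolist()); print("rotvec tool",(R0.inv()*T).as_rotvec().round(3))
for h in(30,):
    tgt=TOP+n*(h+83.9); print("tcp target",tgt.round(1), "delta tool now",R0.inv().apply(tgt-p).round(1))
E
python3 -m jog '[[0,0,-5,0,0,0],[0,0,-15,0,0,0],[0,0,-30,0,0,0],[0,0,-40,0,0,0],[0,0,-40,0,0,0],[0,0,-26,0,0,0],[0,0,0,0,0,0]]'
```

```text
[[ 1.2346e+02  1.0000e-01  3.0000e+00]
 [ 1.2386e+02  1.5000e-01  3.0000e+00]
 [ 1.2451e+02  5.0000e-02  3.0000e+00]
 [ 1.2538e+02  1.0000e-01  2.0000e+00]
 [ 1.2557e+02  1.5000e-01  2.0000e+00]
 [ 1.2584e+02  2.0000e-01  3.0000e+00]
 [ 1.2641e+02  5.0000e-02  2.0000e+00]
 [ 1.2661e+02 -0.0000e+00  3.0000e+00]]
[[ 1.4685e+02  2.0000e-01 -2.0000e+00]
 [ 1.4704e+02  1.5000e-01 -2.0000e+00]
 [ 1.4732e+02  1.0000e-01 -1.0000e+00]
 [ 1.4743e+02  1.5000e-01 -1.0000e+00]]
tool axes now [[0.006, 1.0, 0.0], [1.0, -0.006, -0.0], [-0.0, 0.0, -1.0]]
rotvec tool [-0.372 -0.174  1.256]
tcp target [469.1 -86.2 206. ] delta tool now [-318.7   39.  -112.1]
time: 11.4
tool_pos: [433.4, 233.4, 253.9]
tcp_rot: [3.134, -0.003, 1.565]
contact_force: [-0.4, -0.8, -2.2]
grip_width: 27.8
finger_force: 27.7
```

```bash
python3 -m jog '[[-20,2.3,0,0,0,0],[-40,4.7,0,0,0,0],[-40,4.7,0,0,0,0],[-40,4.7,0,0,0,0],[-40,4.7,0,0,0,0],[-40,4.7,0,0,0,0],[-40,4.7,0,0,0,0],[-40,4.7,0,0,0,0],[-20,2.3,0,0,0,0],[0,0,0,0,0,0]]'
cat > d.py <<'E'
from g import *
import sys
t,h=float(sys.argv[1]),float(sys.argv[2]); L=float(sys.argv[3]) if len(sys.argv)>3 else 83.9
T=toolR(t); ob=bot.get_obs(); R0=R.from_euler('xyz',ob['tcp_rot']); p=ob['tool_pos']
tgt=TOP+n*(h+L); dr=(R0.inv()*T).as_rotvec()
print("rotvec",dr.round(3),np.linalg.norm(dr).round(2),"delta tool now",R0.inv().apply(tgt-p).round(1),"after rot",T.inv().apply(tgt-p).round(1),"q",ob["joint_positions"].round(2))
E
python3 d.py .12 30
```

```text
time: 12.4
tool_pos: [467.0, -89.7, 248.4]
tcp_rot: [-3.139, -0.0, 1.561]
contact_force: [-0.1, 0.7, -1.2]
grip_width: 27.6
finger_force: 27.7
rotvec [-0.365 -0.185  1.174] 1.24 delta tool now [ 3.5  2.1 42.3] after rot [  1.3 -18.1  38.5] q [-0.35  0.23  1.61 -0.    1.3  -0.34]
```

```bash
python3 -m jog '[[0,0,0,-0.0365,-0.0185,0.1174],[0,0,0,-0.0365,-0.0185,0.1174],[0,0,0,-0.0365,-0.0185,0.1174],[0,0,0,-0.0365,-0.0185,0.1174],[0,0,0,-0.0365,-0.0185,0.1174],[0,0,0,-0.0365,-0.0185,0.1174],[0,0,0,-0.0365,-0.0185,0.1174],[0,0,0,-0.0365,-0.0185,0.1174],[0,0,0,-0.0365,-0.0185,0.1174],[0,0,0,-0.0365,-0.0185,0.1174],[0,0,0,0,0,0],[0,0,0,0,0,0]]'; python3 d.py .12 30
```

```text
time: 13.6
tool_pos: [467.1, -86.4, 249.2]
tcp_rot: [2.76, -0.045, 0.389]
contact_force: [0.8, -0.5, -0.9]
grip_width: 27.3
finger_force: 27.7
rotvec [-0.001 -0.003  0.008] 0.01 delta tool now [ -0.1 -15.6  40.3] after rot [ -0.  -15.6  40.3] q [-0.14  0.13  1.81 -0.37  0.99  1.22]
```

```bash
python3 -m jog '[[0,-8,0,0,0,0],[0,-7.6,10,0,0,0],[0,0,15,0,0,0],[0,0,15.3,0,0,0],[0,0,0,0,0,0.008],[0,0,0,0,0,0]]'; python3 d.py .12 30; python3 - <<'E'
from g import *
ob=bot.get_obs(); T=R.from_euler('xyz',ob['tcp_rot']); tip=ob['tool_pos']+T.apply([0,0,83.9])
L=[]
for nm in("scene","top"):
    im=bot.capture(nm)[:,:,::-1].copy()
    pt=proj([tip,TOP,tip+T.apply([14,0,0]),tip-T.apply([14,0,0])],nm); print(nm,pt.round(1))
    x,y=(int(v) for v in pt[1]); a=im[y-40:y+40,x-40:x+40]; L.append(cv2.resize(a,(400,400),interpolation=cv2.INTER_CUBIC)); print(x-40,y-40)
cv2.imwrite("pics/c4.png",cv2.hconcat(L))
E
```

```text
time: 14.2
tool_pos: [469.3, -87.2, 206.3]
tcp_rot: [2.76, -0.049, 0.377]
contact_force: [0.8, -0.7, -1.3]
grip_width: 27.4
finger_force: 27.7
rotvec [ 0.001 -0.003 -0.005] 0.01 delta tool now [ 0.1 -1.  -0.1] after rot [ 0.1 -1.  -0.1] q [-0.14  0.18  1.88 -0.4   0.88  1.29]
scene [[293.4 171.2]
 [294.3 176.7]
 [290.3 170.2]
 [296.6 172.2]]
254 136
top [[307.9 204.9]
 [309.5 204.6]
 [306.1 200.4]
 [309.6 209.4]]
269 164
```

View pics/c4.png

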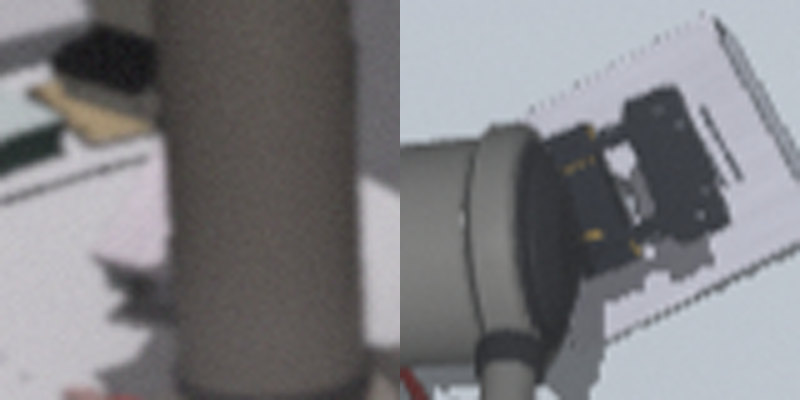

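The arm hides the driver tip in both views, so I will find the slot by feel.

```bash
cat > s.py <<'E'
from g import *
ob=bot.get_obs(); T=R.from_euler('xyz',ob['tcp_rot']); tip=ob['tool_pos']+T.apply([0,0,83.9]); F=T.inv().apply(ob['contact_force'])
e=toolR(.12).inv().apply(tip-TOP)
print("t",ob['time'],"tip rel head top: along slot %.1f across %.1f above %.1f"%(e[0],e[1],-e[2]),"Ftool",F.round(1),"Mtool",T.inv().apply(ob['moment']).round(2),"grip",round(ob['grip_width'],1),"q6",ob['joint_positions'][5].round(2))
E
python3 -m jog '[[0,-1,5,0,0,0],[0,0,10,0,0,0],[0,0,8,0,0,0],[0,0,3,0,0,0],[0,0,0,0,0,0]]' >/dev/null; python3 s.py
python3 -m jog '[[0,0,1,0,0,0],[0,0,1,0,0,0],[0,0,1,0,0,0],[0,0,0,0,0,0]]'>/dev/null; python3 s.py
```

```text
t 14.8 tip rel head top: along slot 0.2 across 0.4 above 3.6 Ftool [-0.5 -0.6  0.3] Mtool [ 0.28 -0.03 -0.01] grip 27.9 q6 1.3
t 15.2 tip rel head top: along slot 0.9 across 0.9 above 1.4 Ftool [1.  1.  0.7] Mtool [ 0.03 -0.05  0.03] grip 27.8 q6 1.3
```

```bash
for i in 1 2 3; do python3 -m jog '[[0,0,1,0,0,0],[0,0,1,0,0,0],[0,0,0,0,0,0]]'>/dev/null; python3 s.py; done
```

```text
t 15.5 tip rel head top: along slot 0.8 across 0.9 above -0.8 Ftool [-0.1  1.2  1.4] Mtool [-0.2   0.13  0.05] grip 27.3 q6 1.31
t 15.8 tip rel head top: along slot 0.6 across 0.5 above -2.9 Ftool [0.1 0.8 1.7] Mtool [-0.13  0.22  0.08] grip 26.3 q6 1.31
t 16.1 tip rel head top: along slot 0.8 across 0.7 above -4.4 Ftool [ 0.5  1.4 -4.6] Mtool [ 0.04 -0.08  0.02] grip 27.2 q6 1.31
```

```bash
python3 -m jog '[[0,0,1,0,0,0],[0,0,0,0,0,0],[0,0,0,0,0,0]]'>/dev/null; python3 s.py;  python3 -m jog '[[0,1.5,0,0,0,0],[0,1,0,0,0,0],[0,0,0,0,0,0]]'>/dev/null; python3 s.py
```

```text
t 16.4 tip rel head top: along slot 1.1 across 0.8 above -4.9 Ftool [-0.4  0.1 -9.8] Mtool [ 0.17 -0.22  0.  ] grip 26.6 q6 1.31
t 16.7 tip rel head top: along slot 0.8 across 1.9 above -5.1 Ftool [ -0.8  -4.8 -12.3] Mtool [ 1.37 -0.09 -0.02] grip 26.3 q6 1.3
```

```bash
python3 -m jog '[[0,-1.5,0,0,0,0],[0,-1.5,0,0,0,0],[0,-1,0,0,0,0],[0,0,0,0,0,0]]'>/dev/null; python3 s.py;  python3 -m jog '[[0,-1,0,0,0,0],[0,-1,0,0,0,0],[0,0,0,0,0,0]]'>/dev/null; python3 s.py
```

```text
t 17.1 tip rel head top: along slot 1.1 across 0.1 above -5.0 Ftool [-1.6  3.2 -7.2] Mtool [-0.67 -0.35  0.05] grip 26.0 q6 1.31
t 17.4 tip rel head top: along slot 1.2 across -0.7 above -5.0 Ftool [-1.7  7.  -4.1] Mtool [-1.74 -0.42  0.13] grip 25.9 q6 1.32
```

The lateral force exceeds the axial one, so the blade is in the slot. I will recentre, press and turn.

```bash
python3 -m jog '[[0,1.5,0,0,0,0],[0,1.5,0,0,0,0],[0,0.5,0.5,0,0,0],[0,0,0.5,0,0,0],[0,0,0,0,0,0]]'>/dev/null; python3 s.py;  python3 -m jog '[[0,0,0.5,0,0,0.05],[0,0,0,0,0,0.05],[0,0,0.5,0,0,0.05],[0,0,0,0,0,0.05],[0,0,0,0,0,0]]'>/dev/null; python3 s.py
```

```text
t 17.9 tip rel head top: along slot 1.3 across 0.1 above -5.6 Ftool [ -0.5  -3.3 -14.8] Mtool [ 1.07 -0.19 -0.01] grip 25.5 q6 1.31
t 18.4 tip rel head top: along slot 1.6 across 0.6 above -6.1 Ftool [ -1.5  -2.7 -19.3] Mtool [ 0.91 -0.47 -0.1 ] grip 26.0 q6 1.51
```

```bash
for i in 1 2; do python3 -m jog '[[0,-0.5,0.2,0,0,0.06],[0,0,0.2,0,0,0.06],[0,0,0.2,0,0,0.06],[0,0,0.2,0,0,0.06],[0,0,0,0,0,0]]'>/dev/null; python3 s.py; done
```

```text
t 18.9 tip rel head top: along slot 1.9 across 0.5 above -6.8 Ftool [ -2.2  -1.2 -19.4] Mtool [ 0.45 -0.62 -0.12] grip 25.7 q6 1.75
t 19.4 tip rel head top: along slot 2.1 across 0.5 above -7.5 Ftool [ -1.5   0.3 -20.1] Mtool [-0.04 -0.59 -0.06] grip 25.9 q6 2.0
```

```bash
for i in 1 2 3; do python3 -m jog '[[0,0,0.15,0,0,0.06],[0,0,0.15,0,0,0.06],[0,0,0.15,0,0,0.06],[0,0,0.15,0,0,0.06],[0,0,0,0,0,0]]'>/dev/null; python3 s.py; done
```

```text
t 19.9 tip rel head top: along slot 2.3 across 0.6 above -8.0 Ftool [ -1.    0.8 -19.3] Mtool [-0.12 -0.44 -0.06] grip 26.0 q6 2.24
t 20.4 tip rel head top: along slot 2.5 across 0.7 above -8.4 Ftool [ -0.2   1.  -20.8] Mtool [-0.13 -0.51 -0.02] grip 25.9 q6 2.48
t 20.9 tip rel head top: along slot 2.7 across 0.9 above -8.7 Ftool [ -0.1   1.7 -24.9] Mtool [-0.39 -0.47 -0.1 ] grip 26.0 q6 2.72
```

```bash
python3 -m jog '[[0,0,0.1,0,0,0.06],[0,0,0.1,0,0,0.06],[0,0,0.1,0,0,0.06],[0,0,0.1,0,0,0.06],[0,0,0,0,0,0],[0,0,0,0,0,0]]'>/dev/null; python3 s.py
```

```text
t 21.5 tip rel head top: along slot 2.7 across 1.1 above -8.9 Ftool [  0.    2.1 -26.6] Mtool [-0.62 -0.3  -0.03] grip 26.2 q6 2.96
```

```bash
python3 -m jog '[[0,0,-5,0,0,0],[0,0,-15,0,0,0],[0,0,-40,0,0,0],[0,0,-40,0,0,-0.14],[0,0,0,0,0,-0.14],[0,0,0,0,0,-0.14],[0,0,0,0,0,-0.14],[0,0,0,0,0,-0.14],[0,0,0,0,0,-0.14],[0,0,0,0,0,-0.14],[0,0,0,0,0,-0.14],[0,0,0,0,0,0]]'; python3 d.py .12 30; python3 s.py; python3 -c "
from h import *
ob=bot.get_obs(); r=R.from_euler('xyz',ob['tcp_rot']); print(r.inv().apply([-20,190,0]).round(1))"
```

```text
time: 22.7
tool_pos: [458.1, -66.0, 259.1]
tcp_rot: [2.83, -0.228, -0.115]
contact_force: [-0.3, 0.0, -1.8]
grip_width: 25.9
finger_force: 29.9
rotvec [-0.001 -0.002 -0.524] 0.52 delta tool now [ 0.8  1.1 57.9] after rot [ 0.3  1.4 57.9] q [-0.09  0.11  1.81 -0.37  1.04  1.79]
t 22.7 tip rel head top: along slot -0.1 across -1.4 above 87.9 Ftool [-0.7 -0.5  1.6] Mtool [ 0.27 -0.23 -0.04] grip 25.9 q6 1.79
[ -40.7 -174.5  -66.2]
```

```bash
python3 -m jog '[[-8.1,-34.9,-13.2,0,0,0],[-8.1,-34.9,-13.2,0,0,0],[-8.1,-34.9,-13.2,0,0,0],[-8.1,-34.9,-13.2,0,0,0],[-8.1,-34.9,-13.2,0,0,0],[0,0,0,0,0,-0.13],[0,0,0,0,0,-0.13],[0,0,0,0,0,-0.13],[0,0,0,0,0,-0.13],[0,0,0,0,0,0]]'; python3 - <<'E'
from g import *
im=bot.capture("top")[:,:,::-1].copy(); sc=bot.capture("scene")[:,:,::-1].copy(); cv2.imwrite("pics/top2.png",im);cv2.imwrite("pics/scene2.png",sc)
g=cv2.cvtColor(im,cv2.COLOR_BGR2GRAY).astype(np.float32); b=[]
for t in np.arange(-.6,2.5,.05):
  for o in np.arange(-5,5.1,.5):
    d=slot(t); q=np.cross(n,d); px=proj(TOP-3*n+np.outer(np.linspace(-13,13,27),d)+q*o,"top").astype(np.float32)
    b.append((cv2.remap(g,px[:,0].reshape(1,-1),px[:,1].reshape(1,-1),cv2.INTER_CUBIC).mean(),t,o))
b.sort(); print(np.round(b[:5],2).tolist(),np.round(b[-4:],2).tolist())
x=cv2.resize(im[184:224,290:330],(400,400),interpolation=cv2.INTER_CUBIC)
y=cv2.resize(sc[150:230,180:260] ,(400,400),interpolation=cv2.INTER_CUBIC)
cv2.imwrite("pics/c5.png",cv2.hconcat([x,y]))
E
```

```text
time: 23.7
tool_pos: [438.8, 123.7, 259.2]
tcp_rot: [2.759, -0.05, 0.375]
contact_force: [0.3, -0.5, -1.3]
grip_width: 26.1
finger_force: 29.9
[[134.71, 1.65, 5.0], [134.92, 1.7, 5.0], [135.01, 1.6, 5.0], [135.12, 1.65, 4.5], [135.33, 1.6, 4.5]] [[152.63, 1.65, -1.0], [152.64, 1.15, -5.0], [152.68, 1.7, -0.5], [152.74, 1.65, -0.5]]
```

View pics/c5.png

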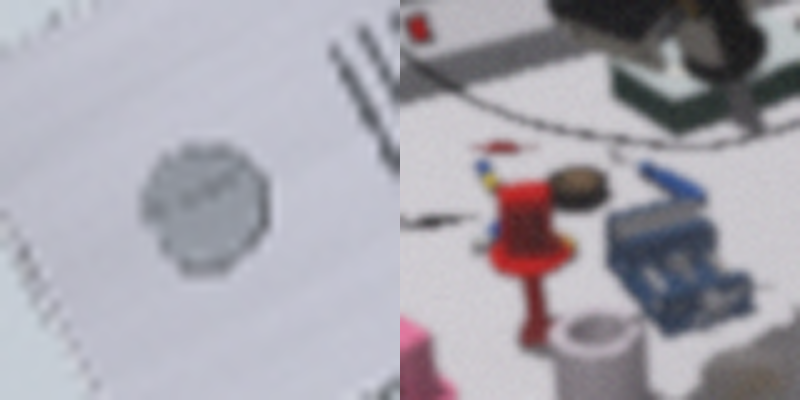

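The screw slot now runs up to the right in the crop at about (310.5,204), so it has turned to roughly 1.6 rad. The driver goes back to its stand.

```bash
python3 - <<'E'
from h import *
ob=bot.get_obs(); r=R.from_euler('xyz',ob['tcp_rot']); T=R.from_euler('xyz',[np.pi,0,1.565])
print((r.inv()*T).as_rotvec().round(4)/10, T.inv().apply(np.array([432,232.7,0])-ob['tool_pos']*[1,1,0]).round(1))
E
```

```text
[ 0.03662  0.01834 -0.11875] [109.   -7.6  -0. ]
```

```bash
python3 -m jog '[[0,0,0,0.0366,0.0183,-0.1188],[0,0,0,0.0366,0.0183,-0.1188],[0,0,0,0.0366,0.0183,-0.1188],[0,0,0,0.0366,0.0183,-0.1188],[0,0,0,0.0366,0.0183,-0.1188],[0,0,0,0.0366,0.0183,-0.1188],[0,0,0,0.0366,0.0183,-0.1188],[0,0,0,0.0366,0.0183,-0.1188],[0,0,0,0.0366,0.0183,-0.1188],[0,0,0,0.0366,0.0183,-0.1188],[0,0,0,0,0,0]]'; python3 -m jog '[[36,-2.5,0,0,0,0],[36,-2.5,0,0,0,0],[37,-2.6,0,0,0,0],[0,0,0,0,0,0],[0,0,0,0,0,0]]'; python3 - <<'E'
from h import *
im=bot.capture("scene")
ob=bot.get_obs(); r=R.from_euler('xyz',ob['tcp_rot'])
print(r.as_matrix().round(3).tolist(),proj([ob['tool_pos']+r.apply([0,0,83.9]),ob['tool_pos']+r.apply([0,0,3.9]),[432,232.7,84]],"scene").round(1))
cv2.imwrite("pics/c6.png",cv2.resize(im[130:260,150:280,::-1],(560,560),interpolation=cv2.INTER_CUBIC))
E
```

```text
time: 24.9
tool_pos: [439.7, 123.0, 259.4]
tcp_rot: [-3.14, 0.001, 1.567]
contact_force: [0.1, -0.0, -2.1]
grip_width: 25.8
finger_force: 29.9
time: 25.4
tool_pos: [431.1, 233.0, 259.3]
tcp_rot: [-3.141, 0.002, 1.569]
contact_force: [1.3, 0.2, -2.0]
grip_width: 26.0
finger_force: 29.9
[[0.003, 1.0, -0.001], [1.0, -0.003, -0.002], [-0.002, -0.001, -1.0]] [[217.  191.2]
 [215.  168.4]
 [219.  215.3]]
```

View pics/c6.png

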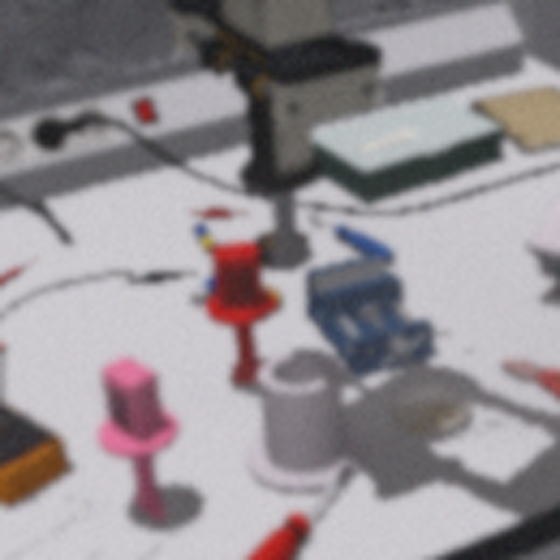

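The driver hangs upright, with its tip at about (216.5,191). The stand mouth is at about (219.8,216), roughly 3-4 mm to the image's right of where I expected, so I shift a little and lower.

```bash
python3 -m jog '[[-2,-0.5,20,0,0,0],[0,0,30,0,0,0],[0,0,25,0,0,0],[0,0,15,0,0,0],[0,0,15,0,0,0],[0,0,15,0,0,0],[0,0,15,0,0,0],[0,0,10,0,0,0],[0,0,10,0,0,0],[0,0,0,0,0,0]]'; python3 -m jog '[[0,0,4,0,0,0],[0,0,3,0,0,0],[0,0,0,0,0,0]]'
```

```text
time: 26.45
tool_pos: [430.4, 229.7, 103.6]
tcp_rot: [-3.139, 0.002, 1.569]
contact_force: [-0.4, -0.9, -2.0]
grip_width: 26.1
finger_force: 29.9
time: 26.75
tool_pos: [430.8, 230.4, 97.5]
tcp_rot: [-3.14, 0.001, 1.571]
contact_force: [0.7, -0.1, -0.5]
grip_width: 25.9
finger_force: 29.9
```

```bash
for i in 1 2 3 4; do python3 -m jog '[[0,0,1,0,0,0],[0,0,0,0,0,0]]' | grep -E 'pos|contact'; done
```

```text
tool_pos: [430.9, 230.5, 96.7]
contact_force: [0.9, -0.3, -1.2]
tool_pos: [430.9, 230.4, 95.5]
contact_force: [0.5, -0.3, -1.0]
tool_pos: [430.8, 230.4, 94.4]
contact_force: [-0.7, 0.0, -2.0]
tool_pos: [430.9, 230.5, 93.6]
contact_force: [-0.3, -0.3, -0.0]
```

```bash
for i in 1 2; do python3 -m jog '[[0,0,0.7,0,0,0],[0,0,0,0,0,0]]' | grep -E 'pos|contact'; done
```

```text
tool_pos: [431.0, 230.4, 93.6]
contact_force: [-1.5, -1.1, 7.2]
tool_pos: [430.9, 230.4, 93.6]
contact_force: [-4.8, -1.4, 12.6]
```

The driver seats at the TCP height it was picked up at (93.6 against 93.9), so it hardly slipped. The measured sinking of about 4 mm is therefore real. Releasing.

```bash
python3 -m jog '[[0,0,-1.2,0,0,0],[0,0,0,0,0,0]]' | grep contact; python3 -m jog '[[0,0,0,0,0,0],[0,0,0,0,0,0],[0,0,0,0,0,0],[0,0,0,0,0,0],[0,0,0,0,0,0],[0,0,0,0,0,0],[0,0,0,0,0,0]]' 100; python3 -m jog '[[0,0,-10,0,0,0],[0,0,-20,0,0,0],[0,0,-30,0,0,0],[0,0,-40,0,0,0],[0,0,-40,0,0,0],[-50,0,0,0,0,0],[-50,0,0,0,0,0],[-50,0,0,0,0,0],[-40,0,0,0,0,0],[0,0,0,0,0,0],[0,0,0,0,0,0]]'; python3 - <<'E'
from h import *
a=bot.capture("top")[195:245,165:215,::-1]; b=bot.capture("scene")[180:250,185:255,::-1]
c=bot.capture("top")[160:240,280:360,::-1]
cv2.imwrite("pics/c7.png",cv2.hconcat([cv2.resize(np.ascontiguousarray(x),(260,260),interpolation=cv2.INTER_CUBIC) for x in(a,b,c)]))
E
```

```text
contact_force: [-1.7, -0.1, 5.2]
time: 28.85
tool_pos: [430.8, 230.4, 93.3]
tcp_rot: [-3.14, 0.001, 1.571]
contact_force: [0.7, -0.1, 0.6]
grip_width: 77.3
finger_force: 0.0
time: 29.95
tool_pos: [431.1, 40.0, 234.3]
tcp_rot: [-3.141, 0.001, 1.568]
contact_force: [-0.4, -0.2, -0.6]
grip_width: 91.9
finger_force: 0.0
```

View pics/c7.png

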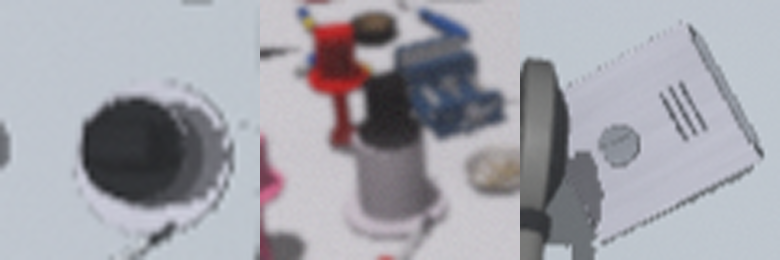

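The driver stands upright, seated on its guard in the stand (crop 1 at about (130,148), crop 2 at (390,120)). The cover is shut with the screw turned, at (618,145) in crop 3. Handing in.

```bash
python3 -c "
from plant import bot
print(bot.close_job())"
```

```text
the job is handed in; nothing more can be done
None
```

I handed the job in at about 30 s of the 69 s: the cover is shut, the screw is turned to about 1.6 rad under 15–27 N (depth estimated at about 4 mm, not measured directly), and the driver is back upright on its guard in the stand; the hand-in returned no verdict.

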